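Wiggle the rattling dop stick and sort it out for repair

ROBOT

A 6-joint arm with a two-finger parallel gripper is mounted at the origin on the work surface. World frame = base frame: x ahead of the robot, y to its left, z up, the work surface at z = 0. Lengths are in m, angles in rad, forces in N, time in s.
With the tool pointing down it reaches from about 0.4 to 0.825 m from the base axis. Payload 7 kg.
Tool frame: the origin (TCP) lies midway between the tips of the shut fingers; the grasp point (between the pads) lies 19 mm behind it; z points along the fingers, y is the line along which they close (so a half turn about z gives the same grasp; the last joint's range is limited). The gripper opens to 88 mm and grips with 3 to 60 N. Pads are 19 mm wide; open, the fingers measure 130 mm over their backs; the gripper's body (78 mm by 193 mm) begins 47 mm behind the grasp point.
Start: joints at [-0.912, 0.359, 0.012, 0, -1.224, -0.288], TCP at [0.245, -0.629, 0.227] pointing down, gripper open.
Joint ranges: [-3.07, 3.07], [-1.43, 2.12], [-1.02, 1.25], [-3.03, 1.67], [-3.05, -0], [-3.03, 3.03]. Speed limits (rad/s): [2.39, 2.39, 3.01, 3.14, 3.14, 3.14].

INTERFACE

Orientations are given as [roll, pitch, yaw] about the fixed x, y, z axes, in that order (R = Rz(yaw) Ry(pitch) Rx(roll)).
In Python, from station import arm gives the robot as it stands.
- The arm moves only by the tool servo_tool, never from a script. Its argument "deltas" is a list of rows, each a list of 7 numbers: the closure, from -1 (fully open) to 1 (shut), then the shift along the tool's x, y, z in mm, then the turn, a rotation vector about the tool's x, y, z in degrees. In form: [[gripper, x, y, z, ax, ay, az], ...]. A call has 1 to 20 rows; each row shifts and turns the commanded pose from where the row before left it, along the tool's axes as they then stand; what a row does not reach is not made up. A row lasts 1/12 s, in which the tool goes at most 41.7 mm and 7.16 degrees, less where a joint would pass 70% of its speed; a pose out of reach is approached as far as the arm can. A call is refused whole if a number of a shift passes 41.7 or a number of a turn 7.16, either way. A call with a gripper value outside its range is refused whole. The fingers move at their own pace and stop on an object; "squeeze" is the grip in N (left out, the last holds). Time passes only in rows, so rows that do not move let the fingers close. It gives the time, the measured TCP pose, the force, the opening and the grip force at its end, in the units of the state.
- arm.get_state(): the state, without advancing time (a new reading comes with each control period).
- arm.grab_frame(name): name is "side" or "top" or "wrist"; returns a dict with "color" (400x640x3 uint8, red, green, blue), "K" (3x3 intrinsics, pixels), "position" and "orientation" of the camera in the world. Camera axes: x right, y down, z forward; pixel columns grow to the right and rows downward; lengths in m; the calibration is good to about 2 mm. The wrist camera is an equidistant fisheye: a pixel r from the principal point sees the ray r / f radians off the axis. A picture is of the moment at which its call begins. There is no depth.
- arm.job_done(): hands the job in; it is judged then, once.
Trained networks look in a picture, given as the dict that the camera call returned (one of the last four; its "shot" number tells which), for a name from the list of things; names that differ only in an ending like _2 or _b are one class to them, and where a whole thing is asked for, a point or a joint stands for the part that bears it (a point fixed in the world has none). Each returns a list of dicts, best first, with "conf" (0 to 1); they miss things now and then, are a little off and sometimes report something else, mostly with a low value. They report only what shows in the picture. A call takes as long as a camera call. They do not tell look-alikes from the thing itself.
- arm.recognise(query, picture): "at" ([x, y, z] in m, in the coordinates of the camera as it stood for that picture, good to about 4 mm: the middle of the surface that is visible of it).
The state is a dict: "t": time; "q": joint angles; "qd": joint speeds; "joint_efforts": joint torques, N m; "eef_pos": TCP position; "ee_rot": TCP orientation; "force": force on the tool from outside, world axes, zero at the start; "moment": the same for the moment, N m; "width": finger opening in m; "gripper_force": force on a finger pad.
Only numpy, scipy, OpenCV 4.12 (cv2) and the standard library are available. Lean on these libraries where they do the work, as an engineer would, in place of code of your own. Each camera call takes 0.05 s, during which the arm holds its last target. There are 200 camera calls.

TASK

Of the two wooden dop sticks standing in the dark wooden blocks, the stout one with the thick drum-shaped head rattles in its worn hole. Take it by the head and, with its foot still down in the hole, wiggle it side to side to feel the play: rock the head about 18 mm to the robot's left of the middle of its block, then the same to the right. Then lift it out and lower it foot first, nearly to the bottom, into the plain earthenware jar without a handle before letting go, so that it is left standing or leaning in the jar; keep the jar upright and about where it is, and leave the slim brass-tipped stick, which fits snugly, in its block.

Things in the scene. Friction and masses are not known exactly. Their poses are not given: they have to be found in the camera images.
- dop_head (a point): Centre of the thick head of the loose dop stick, where to grip it. The head is an upright pale-wood drum 26 mm in diameter and 44 mm tall; this point is 123 mm above the stick's foot and 23 mm below its flat top; z runs up along the stick. At the start the head centre is 133 mm above the table. The stick weighs about 60 g and stands freely in its hole.
- dop: The loose dop stick, 146 mm long: a round shaft 18 mm in diameter and 100 mm long with the drum head on top. Origin at the centre of its flat foot; z up along the stick.
- socket: Fixed dark wooden block 60 x 60 x 50 mm that holds the loose dop stick; origin at the centre of its underside on the table, z up, its sides along x and y; y points roughly to the robot's left, within 17 degrees. In the middle of its top is a round hole 30 mm in diameter and 40 mm deep (floor 10 mm above the table), so the 18 mm shaft has 6 mm of room all round and can also lean, letting the head go about 30 mm either way before it binds; it moves freely, with almost no force.
- jar: Plain straight-sided brown earthenware jar without a handle, loose, 0.6 kg, 84 mm in outer diameter at the rim (80 mm at the foot) and 100 mm tall, wall 4 mm, open at the top, inner floor 6 mm above its underside. Origin at the centre of its underside; z up.
- snug: The other dop stick, slim, 14 mm in diameter and 135 mm long with a pointed brass tip, standing snugly in a dark wooden block just like the first. To be left where it is. Origin at the centre of its foot (10 mm above the table), z up.
Not all that is in view belongs to the job. Leave any orange or pink look-alike of the socket alone.

How it is judged:
By the outcome, as a careful person would: the job done as asked, in the order asked, and still so for the second after the job is handed in, with the robot touching nothing.
It also fails if it takes over 45 s, if anything falls off the work surface, if the arm or the gripper's body presses on something with over 40 N, if the wrist force passes 120 N, or if a joint passes its speed limit or range.

## Working session

There is one attempt and no reset: what is moved stays moved. The work goes in short steps, Python scripts to look and compute and a tool call to move; the robot and the scene stay as the last step left them, time stands still between calls to the robot, and variables do not carry over. Pictures are saved under pics/ and viewed, at most 10 in all, crops included, and the job is handed in when it is done.

Besides the shell and the picture viewer there is one more tool, called as name([rows], argument=value, ...), one row to a line, values as JSON. servo_tool: Moves the arm, as the interface text tells. Its arguments: {"type":"object","properties":{"deltas":{"type":"array","items":{"type":"array","items":{"type":"number"}}},"squeeze":{"type":"number"}},"required":["deltas"]}

```bash
mkdir -p pics; cat > h.py <<'E'
import numpy as np, cv2
from scipy.spatial.transform import Rotation as R
from station import arm
def rot(o):
    o=np.array(o,float)
    if o.shape==(3,3): return o
    return R.from_euler('xyz',o).as_matrix() if o.size==3 else R.from_quat(o).as_matrix()
def world(f,p): return rot(f["orientation"])@np.array(p)+np.array(f["position"])
def px(f,P):
    p=rot(f["orientation"]).T@(np.array(P)-np.array(f["position"])); p=np.array(f["K"])@p; return (p[:2]/p[2]).round().astype(int)
E
python3 - <<'E'
from h import *
s=arm.get_state(); print(s["t"],s["eef_pos"],s["ee_rot"],s["width"])
ims=[]
for c in ("top","side"):
    f=arm.grab_frame(c); print(c,f["position"],f["orientation"],f["K"][0][0])
    cv2.imwrite(f"pics/{c}0.png",f["color"][:,:,::-1])
    for q in ("dop_head","dop","socket","jar","snug"):
        for r in arm.recognise(q,f)[:4]:
            w=world(f,r["at"]); print(q,round(r["conf"],2),w.round(3),px(f,w))
E
```

```text
0.0 [ 0.24437865 -0.62868034  0.22563151] [ 3.13992314e+00 -1.94950640e-04 -2.77089347e+00] 0.08772178915851664
top [0.50373454 0.02331841 1.157525  ] [-3.03190778 -0.0107522  -1.54357641] 404.10983876212504
dop_head 0.64 [ 0.565 -0.095  0.159] [369 219]
dop 0.64 [ 0.561 -0.098  0.153] [370 221]
socket 0.92 [ 0.557 -0.094  0.052] [364 224]
socket 0.63 [0.733 0.24  0.053] [245 157]
socket 0.6 [ 0.719 -0.301  0.05 ] [439 168]
jar 0.63 [0.576 0.266 0.033] [234 214]
side [ 0.46861247 -0.86459985  0.62841444] [-2.08618506 -0.01305133 -0.13976674] 503.9180099605831
dop_head 0.96 [ 0.563 -0.105  0.118] [307 231]
dop 0.92 [ 0.562 -0.102  0.12 ] [306 229]
socket 0.88 [ 0.557 -0.124  0.044] [305 271]
socket 0.75 [0.72  0.225 0.04 ] [353 180]
socket 0.64 [ 0.713 -0.316  0.041] [418 340]
jar 0.82 [0.581 0.226 0.07 ] [298 172]
snug 0.57 [0.534 0.081 0.1  ] [283 191]
```

View pics/top0.png

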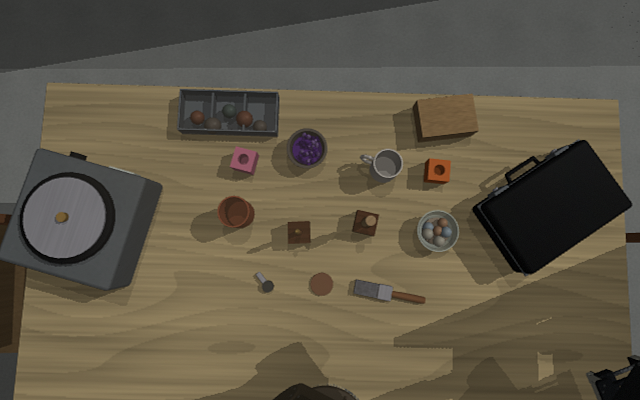

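View pics/side0.png

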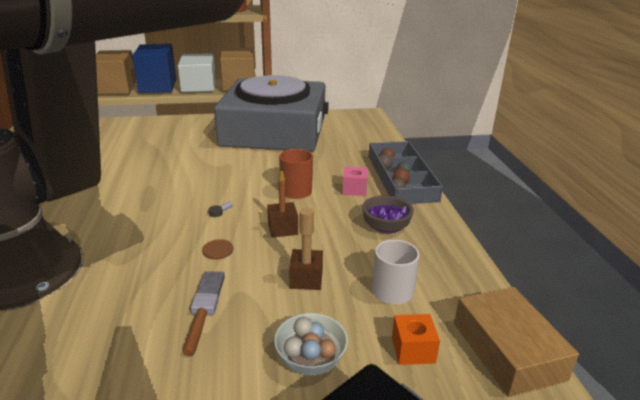

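Candidates: in the top view, the dop with the drum head is at (370,221). The slim snug stick is at (298,232). The orange (438,170) and pink (244,160) blocks are look-alikes. The plain jar is at (236,212), and the mug with a handle at (385,164) is not the target. I choose the drum head at (370,221) and the jar at (236,212). Next is a close crop to check them.

```bash
python3 - <<'E'
from h import *
f=arm.grab_frame("top"); g=arm.grab_frame("side")
a=cv2.resize(f["color"][200:245,340:395],(385,315),interpolation=cv2.INTER_CUBIC)
b=cv2.resize(f["color"][190:235,210:265],(385,315),interpolation=cv2.INTER_CUBIC)
c=cv2.resize(g["color"][200:295,265:335],(206,280),interpolation=cv2.INTER_CUBIC)
d=cv2.resize(g["color"][140:235,260:330],(206,280),interpolation=cv2.INTER_CUBIC)
o=np.zeros((595,770,3),np.uint8);o[:315,:385]=a;o[:315,385:]=b;o[315:,:206]=c;o[315:,206:412]=d
cv2.imwrite("pics/crop1.png",o[:,:,::-1])
def ray(f,u,v,z):
    d=rot(f["orientation"])@np.linalg.inv(np.array(f["K"]))@[u,v,1]; p=np.array(f["position"]); return p+d*(z-p[2])/d[2]
for n,u,v,z in (("head",370.5,220.5,.156),("jar",236.5,211,.1)): print(n,ray(f,u,v,z).round(4))
print([px(f,P) for P in ((.565,-.095,0),(.565,-.095,.05),(.565,-.095,.156))])
E
```

```text
head [ 0.562  -0.0986  0.156 ]
jar [0.5803 0.246  0.1   ]
[array([363, 222]), array([364, 221]), array([369, 219])]
```

View pics/crop1.png

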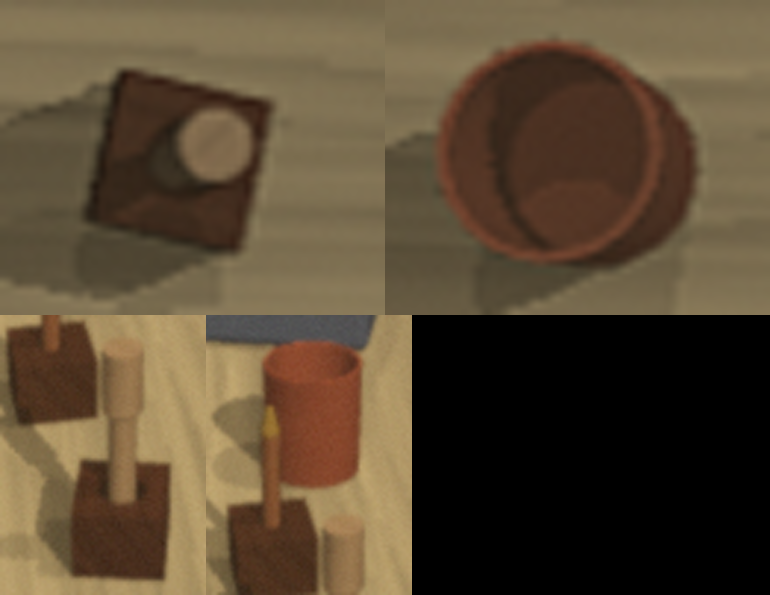

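```bash
cat >> h.py <<'E'
def ray(f,u,v,z):
    d=rot(f["orientation"])@np.linalg.inv(np.array(f["K"]))@[u,v,1]; p=np.array(f["position"]); return p+d*(z-p[2])/d[2]
E
python3 - <<'E'
from h import *
f=arm.grab_frame("top"); g=arm.grab_frame("side")
t=lambda x,y,z,u0=340,v0=200: ray(f,(x+.5)/7-.5+u0,(y+.5)/7-.5+v0,z)
A,B=t(125,72,.05),t(272,103,.05); d=A-B; print("edge",np.linalg.norm(d),"yaw of y",np.degrees(np.arctan2(d[1],d[0]))-90)
print("block",t(183,162.5,.05)); print("blob corners",[t(*p,.05).round(3) for p in((125,72),(272,103),(238,248),(92,218))])
print("head",t(215,145,.156)); J=t(549-385,152,.1,210,190); print("jar",J)
print("side jar rim/foot px",px(g,J),px(g,[J[0],J[1],0]))
# side crop: head top centre (123,347-315+..)
k=206/70; s=lambda x,y,z: ray(g,(x+.5)/k-.5+265,(y-315+.5)/k-.5+200,z)
print("head side",s(123,348,.156),"block top side", s(126,482,.05))
# snug tip
k2=lambda x,y,z: ray(g,(x-206+.5)/k-.5+260,(y-315+.5)/k-.5+140,z)
print("snug tip",k2(270,407,.145),"jar rim side",k2(312,364,.1))
st=arm.get_state(); print(rot(st["ee_rot"]).round(3))
E
```

```text
edge 0.05894929030192676 yaw of y -10.344948050988222
block [ 0.56152171 -0.09851557  0.05      ]
blob corners [array([ 0.596, -0.075,  0.05 ]), array([ 0.586, -0.133,  0.05 ]), array([ 0.529, -0.121,  0.05 ]), array([ 0.539, -0.063,  0.05 ])]
head [ 0.56250569 -0.09810749  0.156     ]
jar [0.5793416  0.25506819 0.1       ]
side jar rim/foot px [296 156] [296 192]
head side [ 0.56298303 -0.09568123  0.156     ] block top side [ 0.56594142 -0.08949327  0.05      ]
snug tip [0.53205947 0.08982784 0.145     ] jar rim side [0.57887648 0.2538821  0.1       ]
[[-0.932 -0.362  0.   ]
 [-0.362  0.932 -0.   ]
 [-0.    -0.    -1.   ]]
```

servo_tool([
  [-1,-24.5,19,0,0,0,0],
  [-1,-24.5,19,0,0,0,0],
  [-1,-24.5,19,0,0,0,0],
  [-1,-24.5,19,0,0,0,0],
  [-1,-24.5,19,0,0,0,0],
  [-1,-24.5,19,0,0,0,0],
  [-1,-24.5,19,0,0,0,0],
  [-1,-24.5,19,0,0,0,0],
  [-1,-24.5,19,0,0,0,0],
  [-1,-24.5,19,0,0,0,0],
  [-1,-24.5,19,0,0,0,0],
  [-1,-24.5,19,0,0,0,0],
  [-1,-24.5,19,0,0,0,0],
  [-1,-24.5,19,0,0,0,0],
  [-1,-24.5,19,0,0,0,0],
  [-1,-24.5,19,0,0,0,0],
  [-1,-24.5,19,0,0,0,0],
  [-1,-24.5,19,0,0,0,0],
  [-1,-24.5,19,0,0,0,0],
  [-1,-24.5,19,0,0,0,0],
])

```text
t: 2.47
eef_pos: [0.5642, -0.0959, 0.2269]
ee_rot: [-3.141, 0.001, -2.771]
force: [-0.3, -0.6, -0.5]
width: 0.0879
gripper_force: 0.0
```

servo_tool([
  [-1,0,0,0,0,0,-5.85],
  [-1,0,0,0,0,0,-5.85],
  [-1,0,0,0,0,0,-5.85],
  [-1,0,0,0,0,0,-5.85],
  [-1,0,0,0,0,0,-5.85],
  [-1,0,0,0,0,0,-5.85],
  [-1,0,0,0,0,0,-5.85],
  [-1,0,0,0,0,0,-5.85],
  [-1,0,0,0,0,0,-5.85],
  [-1,0,0,0,0,0,-5.85],
  [-1,0,0,0,0,0,0],
  [-1,0,0,0,0,0,0],
])

```text
t: 3.47
eef_pos: [0.5636, -0.0974, 0.2266]
ee_rot: [-3.141, 0.0, -1.753]
force: [-0.3, 0.4, 0.3]
width: 0.0874
gripper_force: 0.0
```

```bash
cat >> h.py <<'E'
def fish(f,w):
    p=rot(f["orientation"]).T@(np.array(w)-np.array(f["position"])); K=np.array(f["K"]); th=np.arctan2(np.hypot(p[0],p[1]),p[2]); n=p[:2]/np.hypot(p[0],p[1]); return (K[:2,2]+K[0][0]*th*n).round(1)
E
python3 - <<'E'
from h import *
s=arm.get_state(); Rm=rot(s["ee_rot"]); print(s["t"],s["eef_pos"],Rm.round(3),s["force"],s["q"])
print("err tool mm",(1e3*Rm.T@(np.array([.5627,-.0972,.114])-s["eef_pos"])).round(1))
f=arm.grab_frame("wrist"); im=f["color"].copy()
for P in ((.5627,-.0972,.156),(.5625,-.098,.05),(.592-.005*0,-.098,.05)): cv2.circle(im,tuple(int(v) for v in fish(f,P)),3,(0,255,0),1); print(fish(f,P))
cv2.imwrite("pics/wrist1.png",im[:,:,::-1])
for q in ("dop_head","socket"):
    for r in arm.recognise(q,f)[:2]: print(q,r["conf"],world(f,r["at"]).round(4))
E
```

```text
3.4667 [ 0.56355734 -0.09737728  0.22664216] [[-0.181 -0.983  0.   ]
 [-0.983  0.181  0.   ]
 [-0.    -0.    -1.   ]] [-0.32444351  0.37343965  0.34951255] [ 1.70882036e-01  1.89986882e-01 -2.20232231e-01 -2.07081714e-05
 -1.16045775e+00 -3.52997739e-01]
err tool mm [ -0.    0.9 112.6]
[322.4 210. ]
[322.1 176.6]
[296.1 181.3]
dop_head 0.78 [ 0.563  -0.1021  0.1566]
dop_head 0.43 [ 0.5565 -0.1045  0.0487]
socket 0.94 [ 0.7109 -0.2993  0.0483]
socket 0.57 [ 0.5546 -0.1079  0.0491]
```

View pics/wrist1.png

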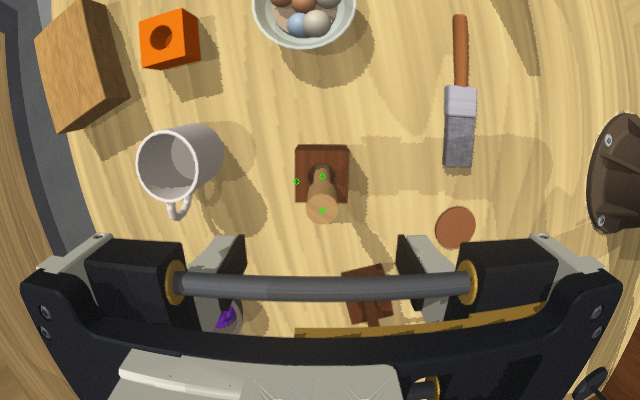

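The wrist view shows the drum head's top at about (322,209), matching the prediction of (322,210). The block is square to the image and centred near (322,175). Nothing is in the way of the fingers, so I'm going down to grip.

servo_tool([
  [-1,0,1,18.8,0,0,0],
  [-1,0,0,18.8,0,0,0],
  [-1,0,0,18.8,0,0,0],
  [-1,0,0,18.8,0,0,0],
  [-1,0,0,18.8,0,0,0],
  [-1,0,0,18.8,0,0,0],
  [-1,0,0,0,0,0,0],
  [-1,0,0,0,0,0,0],
])

```text
t: 4.28
eef_pos: [0.5621, -0.0974, 0.1133]
ee_rot: [3.14, -0.001, -1.751]
force: [-0.2, 0.0, 1.0]
width: 0.0875
gripper_force: 0.0
```

servo_tool([
  [1,0,0,0,0,0,0],
  [1,0,0,0,0,0,0],
  [1,0,0,0,0,0,0],
  [1,0,0,0,0,0,0],
  [1,0,0,0,0,0,0],
  [1,0,0,0,0,0,0],
  [1,0,0,0,0,0,0],
  [1,0,0,0,0,0,0],
  [1,0,0,0,0,0,0],
  [1,0,0,0,0,0,0],
], squeeze=15)

```text
t: 5.12
eef_pos: [0.5626, -0.0972, 0.1137]
ee_rot: [3.142, -0.0, -1.75]
force: [0.8, -0.3, -0.7]
width: 0.0268
gripper_force: 0.0
```

```bash
python3 - <<'E'
from h import *
s=arm.get_state(); print(s["eef_pos"],s["width"],s["force"])
f=arm.grab_frame("wrist"); g=arm.grab_frame("side")
o=np.zeros((400,800,3),np.uint8); o[:,:400]=cv2.resize(f["color"][100:300,220:420],(400,400)); o[:,400:]=cv2.resize(g["color"][180:300,250:370],(400,400))
cv2.imwrite("pics/grip.png",o[:,:,::-1])
E
```

```text
[ 0.5625691  -0.09718479  0.11372225] 0.026786028174313723 [ 0.81145061 -0.29779585 -0.6565796 ]
```

View pics/grip.png

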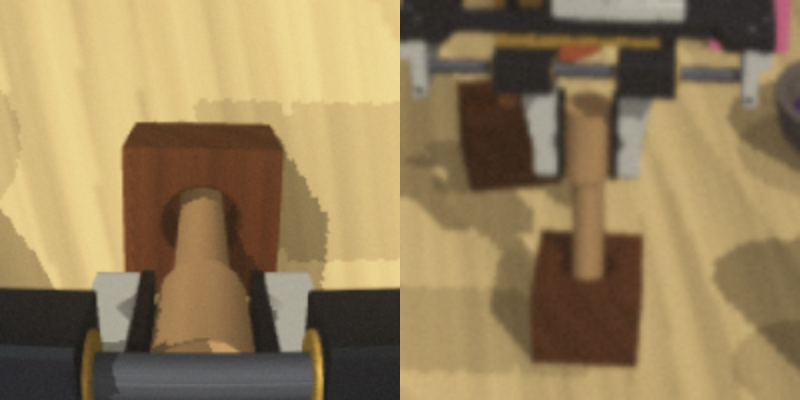

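The drum head sits between the pads, with the shaft down in the hole at crop (200,218). I'll close a little more and work out the middle of the block from this view.

servo_tool([
  [1,0,0,0,0,0,0],
  [1,0,0,0,0,0,0],
  [1,0,0,0,0,0,0],
  [1,0,0,0,0,0,0],
], squeeze=15)

```text
t: 5.55
eef_pos: [0.5626, -0.0972, 0.1137]
ee_rot: [3.142, -0.0, -1.75]
force: [0.3, 0.3, -0.9]
width: 0.0259
gripper_force: 15.0
```

```bash
python3 - <<'E'
from h import *
f=arm.grab_frame("wrist"); s=arm.get_state(); print(s["width"],s["gripper_force"],s["eef_pos"],f["position"])
Rz=R.from_euler('z',-10.3,degrees=True).as_matrix()
def crop(p): q=fish(f,p); return ((q-[220,100])*2).round(0)
for c in ((.5625,-.098),):
    C=np.array([*c,.05])
    for o in ((-.03,-.03),(.03,-.03),(0,-.015),(.015,0),(-.015,0)): print(o,crop(C+Rz@[*o,0]))
    for o in ((-.03,-.03),(.03,-.03)): print("bottom",o,crop(C+Rz@[*o,-.05]))
E
```

```text
0.025616818878093948 14.997408092021942 [ 0.56252923 -0.09719504  0.11369684] [ 0.54792507 -0.17907826  0.27127022]
(-0.03, -0.03) [284. 148.]
(0.03, -0.03) [121. 148.]
(0, -0.015) [202. 187.]
(0.015, 0) [163. 224.]
(-0.015, 0) [242. 224.]
bottom (-0.03, -0.03) [269. 122.]
bottom (0.03, -0.03) [135. 122.]
```

The predicted block edges and hole fall on the picture, so the block's middle is (0.5625,-0.098). Tool −x is left. I'll lift 3 mm and rock left about a pivot low in the hole.

servo_tool([
  [1,0,0,-1.5,0,0,0],
  [1,0,0,-1.5,0,0,0],
  [1,-2.35,0,0,0,1.6,0],
  [1,-2.35,0,0,0,1.6,0],
  [1,-2.35,0,0,0,1.6,0],
  [1,-2.35,0,0,0,1.6,0],
  [1,-2.35,0,0,0,1.6,0],
  [1,-2.35,0,0,0,1.6,0],
  [1,0,0,0,0,0,0],
  [1,0,0,0,0,0,0],
  [1,0,0,0,0,0,0],
], squeeze=15)

```text
t: 6.52
eef_pos: [0.5651, -0.0833, 0.1159]
ee_rot: [-3.142, -0.167, -1.75]
force: [0.9, 0.2, -0.9]
width: 0.0254
gripper_force: 15.0
```

```bash
cat >> h.py <<'E'
def head():
    s=arm.get_state(); Rm=rot(s["ee_rot"]); Rz=R.from_euler('z',-10.3,degrees=True).as_matrix()
    h=np.array(s["eef_pos"])-.019*Rm[:,2]; ft=h+.123*Rm[:,2]
    c=np.array([.5625,-.098,0]); print("head,foot in socket mm",(1e3*Rz.T@(h-c)).round(1),(1e3*Rz.T@(ft-c)).round(1),s["force"].round(1) if hasattr(s["force"],'round') else s["force"],s["width"],s["t"])
E
python3 - <<'E'
from h import *
head(); g=arm.grab_frame("side")
cv2.imwrite("pics/left.png",cv2.resize(g["color"][180:300,250:370],(480,480))[:,:,::-1])
E
```

```text
head,foot in socket mm [-1.000e-01  1.810e+01  1.346e+02] [-0.1 -2.4 13.3] [ 0.9  0.2 -0.9] 0.025444824303526688 6.5167
```

View pics/left.png

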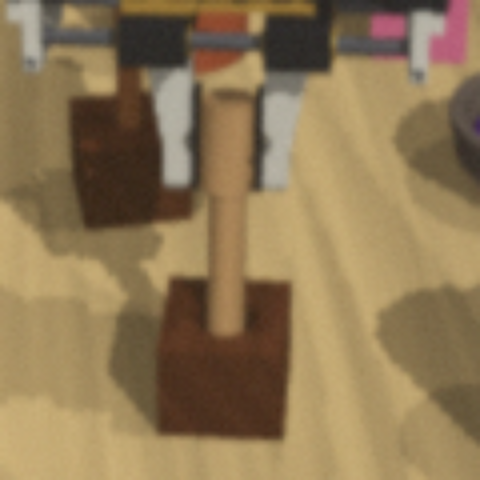

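The head is 18 mm left, with the foot in the hole and no contact force. Next is the right side.

servo_tool([
  [1,2.46,0,0,0,-1.675,0],
  [1,2.46,0,0,0,-1.675,0],
  [1,2.46,0,0,0,-1.675,0],
  [1,2.46,0,0,0,-1.675,0],
  [1,2.46,0,0,0,-1.675,0],
  [1,2.46,0,0,0,-1.675,0],
  [1,2.46,0,0,0,-1.675,0],
  [1,2.46,0,0,0,-1.675,0],
  [1,2.46,0,0,0,-1.675,0],
  [1,2.46,0,0,0,-1.675,0],
  [1,2.46,0,0,0,-1.675,0],
  [1,2.46,0,0,0,-1.675,0],
  [1,0,0,0,0,0,0],
  [1,0,0,0,0,0,0],
  [1,0,0,0,0,0,0],
])

```text
t: 7.82
eef_pos: [0.5598, -0.1127, 0.1161]
ee_rot: [-3.141, 0.183, -1.751]
force: [-0.2, 1.2, -0.0]
width: 0.0257
gripper_force: 15.0
```

```bash
python3 -c "from h import *;head()"
```

```text
head,foot in socket mm [ -0.  -18.3 134.8] [ 0.   4.  13.8] [-0.2  1.2 -0. ] 0.025714262691801944 7.8167
```

servo_tool([
  [1,-2.57,0,0,0,1.75,0],
  [1,-2.57,0,0,0,1.75,0],
  [1,-2.57,0,0,0,1.75,0],
  [1,-2.57,0,0,0,1.75,0],
  [1,-2.57,0,0,0,1.75,0],
  [1,-2.57,0,0,0,1.75,0],
  [1,0,0,0,0,0,0],
  [1,0,0,0,0,0,0],
])

```text
t: 8.48
eef_pos: [0.5625, -0.0961, 0.1176]
ee_rot: [3.141, 0.0, -1.747]
force: [0.7, -0.2, -0.3]
width: 0.026
gripper_force: 15.0
```

servo_tool([
  [1,0,0,-8,0,0,0],
  [1,0,0,-16,0,0,0],
  [1,0,0,-16,0,0,0],
  [1,0,0,-16,0,0,0],
  [1,0,0,-16,0,0,0],
  [1,0,0,-16,0,0,0],
  [1,0,0,-16,0,0,0],
  [1,0,0,-16,0,0,0],
  [1,0,0,-16,0,0,0],
  [1,0,0,-16,0,0,0],
  [1,0,0,-8,0,0,0],
  [1,0,0,0,0,0,0],
])

```text
t: 9.48
eef_pos: [0.5635, -0.0976, 0.2802]
ee_rot: [-3.138, 0.001, -1.75]
force: [0.2, -0.0, -0.3]
width: 0.0253
gripper_force: 15.0
```

```bash
python3 - <<'E'
from h import *
head(); s=arm.get_state(); print((1e3*rot(s["ee_rot"]).T@(np.array([.579,.2545,.27])-s["eef_pos"])).round(1),s["q"])
E
```

```text
head,foot in socket mm [  0.8   0.5 299.2] [  1.3   0.7 176.2] [ 0.2 -0.  -0.3] 0.025265058796633287 9.4833
[-349.3   47.6   10.5] [ 1.70562130e-01  1.56171260e-01 -1.39016229e-01  1.94084255e-04
 -1.27142041e+00 -3.50010892e-01]
```

servo_tool([
  [1,-9,1.2,0,0,0,0],
  [1,-20,2.7,0,0,0,0],
  [1,-20,2.7,0,0,0,0],
  [1,-20,2.7,0,0,0,0],
  [1,-20,2.7,0,0,0,0],
  [1,-20,2.7,0,0,0,0],
  [1,-20,2.7,0,0,0,0],
  [1,-20,2.7,0,0,0,0],
  [1,-20,2.7,0,0,0,0],
  [1,-20,2.7,0,0,0,0],
  [1,-20,2.7,0,0,0,0],
  [1,-20,2.7,0,0,0,0],
  [1,-20,2.7,0,0,0,0],
  [1,-20,2.7,0,0,0,0],
  [1,-20,2.7,0,0,0,0],
  [1,-20,2.7,0,0,0,0],
  [1,-20,2.7,0,0,0,0],
  [1,-20,2.7,0,0,0,0],
  [1,0,0,0,0,0,0],
  [1,0,0,0,0,0,0],
])

```text
t: 11.15
eef_pos: [0.5778, 0.2558, 0.2762]
ee_rot: [3.14, -0.001, -1.748]
force: [0.1, 0.4, -0.7]
width: 0.0255
gripper_force: 15.0
```

```bash
python3 - <<'E'
from h import *
s=arm.get_state(); Rm=rot(s["ee_rot"]); print(s["eef_pos"],s["width"],(1e3*Rm.T@(np.array([.579,.2545,.27])-s["eef_pos"])).round(1))
f=arm.grab_frame("wrist"); g=arm.grab_frame("side")
J=np.array([.579,.2545,.1]); a=f["color"].copy()
for t in np.linspace(0,6.28,25): cv2.circle(a,tuple(int(v) for v in fish(f,J+[.042*np.cos(t),.042*np.sin(t),0])),1,(0,255,0),-1)
for q in ("jar",):
    for F in (f,g):
        for r in arm.recognise(q,F)[:2]: print(q,r["conf"],world(F,r["at"]).round(3))
o=np.zeros((400,800,3),np.uint8); o[:,:400]=cv2.resize(a[60:260,220:420],(400,400)); o[:,400:]=cv2.resize(g["color"][90:210,240:360],(400,400))
cv2.imwrite("pics/overjar.png",o[:,:,::-1])
E
```

```text
[0.57782171 0.25579134 0.27620087] 0.025453407042227854 [ 1.1 -1.4  6.2]
jar 0.8 [0.582 0.227 0.07 ]
```

View pics/overjar.png

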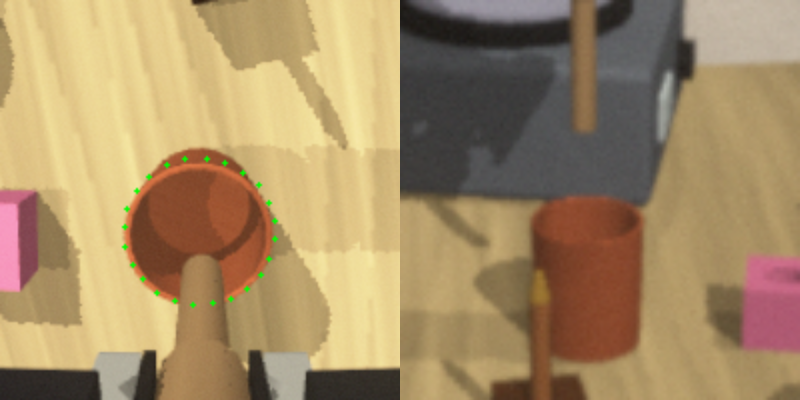

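The stick is centred over the jar: the predicted rim ring overlies the real rim, centred near crop (198,232). The foot is at about z = 0.172, so I'm lowering it.

servo_tool([
  [1,0,-1,6,0,0,0],
  [1,0,0,12,0,0,0],
  [1,0,0,12,0,0,0],
  [1,0,0,12,0,0,0],
  [1,0,0,12,0,0,0],
  [1,0,0,12,0,0,0],
  [1,0,0,12,0,0,0],
  [1,0,0,12,0,0,0],
  [1,0,0,12,0,0,0],
  [1,0,0,12,0,0,0],
  [1,0,0,12,0,0,0],
  [1,0,0,10,0,0,0],
  [1,0,0,8,0,0,0],
  [1,0,0,6,0,0,0],
  [1,0,0,5,0,0,0],
  [1,0,0,3,0,0,0],
  [1,0,0,2,0,0,0],
  [1,0,0,0,0,0,0],
  [1,0,0,0,0,0,0],
])

```text
t: 12.93
eef_pos: [0.5796, 0.2545, 0.118]
ee_rot: [-3.141, 0.0, -1.75]
force: [-0.5, -0.8, -0.9]
width: 0.0258
gripper_force: 15.0
```

```bash
python3 - <<'E'
from h import *
s=arm.get_state(); print(s["eef_pos"],s["width"],s["force"],"foot z",s["eef_pos"][2]-.1037)
E
```

```text
[0.57956372 0.2545427  0.11798728] 0.025836213767893645 [-0.53094569 -0.80925966 -0.92294433] foot z 0.014287275827133572
```

Foot is at 14 mm, and the jar floor is at 6 mm. I'll lower 6 mm more and release with a slow opening.

servo_tool([
  [1,0,0,2,0,0,0],
  [1,0,0,2,0,0,0],
  [1,0,0,2,0,0,0],
  [1,0,0,0,0,0,0],
  [1,0,0,0,0,0,0],
  [0.3,0,0,0,0,0,0],
  [0.2,0,0,0,0,0,0],
  [0,0,0,0,0,0,0],
  [-0.2,0,0,0,0,0,0],
  [-0.4,0,0,0,0,0,0],
  [-0.6,0,0,0,0,0,0],
  [-1,0,0,0,0,0,0],
  [-1,0,0,0,0,0,0],
  [-1,0,0,0,0,0,0],
  [-1,0,0,0,0,0,0],
  [-1,0,0,0,0,0,0],
])

```text
t: 14.27
eef_pos: [0.5794, 0.2544, 0.1116]
ee_rot: [-3.142, 0.0, -1.75]
force: [-0.1, -0.1, -0.1]
width: 0.0861
gripper_force: 0.0
```

```bash
python3 - <<'E'
from h import *
s=arm.get_state(); print(s["eef_pos"],s["width"],s["force"])
f=arm.grab_frame("wrist"); g=arm.grab_frame("side")
o=np.zeros((400,800,3),np.uint8); o[:,:400]=cv2.resize(f["color"][100:300,220:420],(400,400)); o[:,400:]=cv2.resize(g["color"][90:210,240:360],(400,400))
cv2.imwrite("pics/rel.png",o[:,:,::-1])
E
```

```text
[0.57937904 0.25443921 0.11162738] 0.08609732264370347 [-0.08360422 -0.14192042 -0.0798665 ]
```

View pics/rel.png

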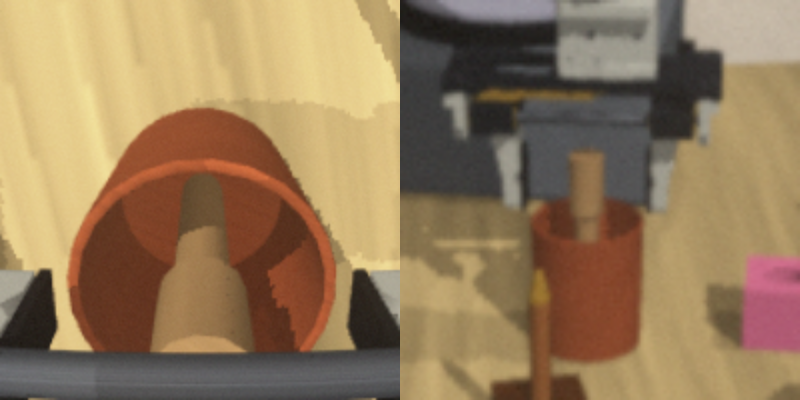

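The stick stands upright in the jar at crop (587,185), released and with the fingers clear on both sides. I'll retreat straight up.

servo_tool([
  [-1,0,0,-5,0,0,0],
  [-1,0,0,-10,0,0,0],
  [-1,0,0,-15,0,0,0],
  [-1,0,0,-15,0,0,0],
  [-1,0,0,-15,0,0,0],
  [-1,0,0,-15,0,0,0],
  [-1,0,0,-15,0,0,0],
  [-1,0,0,-15,0,0,0],
  [-1,0,0,-15,0,0,0],
  [-1,0,0,0,0,0,0],
  [-1,0,0,0,0,0,0],
  [-1,0,0,0,0,0,0],
])

```text
t: 15.37
eef_pos: [0.5791, 0.2543, 0.2317]
ee_rot: [3.141, 0.0, -1.75]
force: [-0.3, -0.1, -0.1]
width: 0.0876
gripper_force: 0.0
```

```bash
python3 - <<'E'
from h import *
g=arm.grab_frame("side"); cv2.imwrite("pics/end.png",cv2.resize(g["color"][100:300,200:400],(500,500))[:,:,::-1])
E
```

```text
(no output)
```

View pics/end.png

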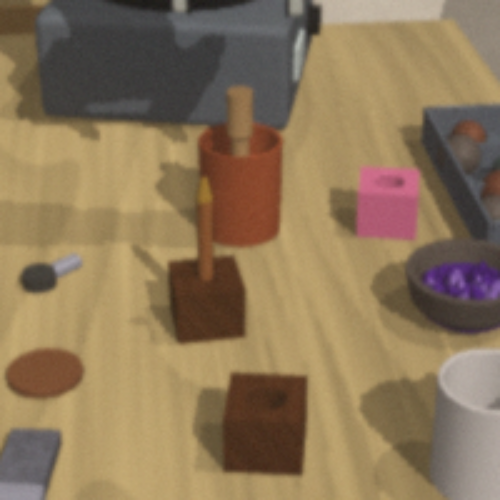

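The picture shows the dop standing in the upright jar at (240,120), the snug stick still in its block at (205,230), and the loose stick's block empty at (268,400).

```bash
python3 -c "from station import arm; print(arm.job_done())"
```

```text
the job is handed in; nothing more can be done
None
```

I rocked the loose dop stick's head 18 mm left, then 18 mm right, with its foot in the hole, then lifted it out and left it standing in the upright jar. The snug stick is still in its block, and the job is handed in; the last picture was at about 15 s of the 45 s limit.

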